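# Shut the centrifuge and start the spin

## Robot

A 6-joint arm with a two-finger parallel gripper is mounted at the origin on a cart in front of the work surface, level with it; the furniture and walls round the work are solid. World frame = base frame: x ahead of the robot, y to its left, z up, the work surface at z = 0. Lengths are in m, angles in rad, forces in N, time in s.
With the tool pointing down it reaches from about 0.225 to 0.725 m from the base axis. Payload 3.1 kg.
Tool frame: the origin (TCP) lies at the very end of the fingers, on their centre line; the grasp point (between the pads) lies behind it (ctrl.hold_point_z is the z of the grasp point in the tool frame, in m); z points along the fingers, y is the line along which they close (so a half turn about z gives the same grasp; the last joint's range is limited). The gripper opens to 85 mm and grips with 20 to 120 N. Pads are 22 mm wide; open, the fingers measure 114 mm over their backs; the gripper's body (76 mm by 85 mm) begins 54 mm behind the grasp point. The pads swing forward as they close: fully open they stand 13 mm farther back than shut.
Start: joints at [-1.3, 0.048, 0.099, 1.622, 0, 1.443], TCP at [0.204, -0.484, 0.231] pointing down, gripper open.
Joint ranges: [-2.91, 2.91], [-0.99, 1.94], [-1.21, 1.42], [-2.12, 2.29], [-1.49, 1.47], [-3.14, 3.14]. Speed limits (rad/s): [2.79, 2.79, 3.14, 3.14, 3.14, 3.14].

## Interface

Orientations are given as [roll, pitch, yaw] about the fixed x, y, z axes, in that order (R = Rz(yaw) Ry(pitch) Rx(roll)).
In Python, from rig import telemetry, read_camera, calibration, job, ctrl gives the robot as it stands.
- The arm moves only by the tool play_rows, never from a script. Its argument "motion" is a list of rows, each an object with "slide": the shift along the world's x, y, z in m, a list of three; "rot": the turn, a rotation vector about the world's x, y, z in degrees, a list of three; "jaw": the gripper's target within -1 to 1 (shut at 1, half-way at 0, fully open at -1). A call has 1 to 8 rows; each row is the pose to reach, as a shift and turn from the pose commanded when the call began; what a row does not reach only later rows make up. A row lasts 1/12 s, in which the tool goes at most 41.7 mm and 7.16 degrees, less where a joint would pass 70% of its speed; a pose out of reach is approached as far as the arm can. A call with a gripper value outside its range is refused whole. The fingers move at their own pace and stop on an object; "grip_force" is the grip in N (left out, the last holds). Time passes only in rows, so rows that repeat a pose let the fingers close. It gives the time, the measured TCP pose, the force, the opening and the grip force at its end, in the units of the state.
- telemetry.get_obs(): the state, without advancing time (a new reading comes with each control period).
- read_camera(name): name is "side" or "top"; returns the picture (420x560x3 uint8, red, green, blue); there is no depth.
- calibration(name): a dict with "mtx" (3x3 intrinsics, pixels), "cam_to_world" (4x4, takes a point from camera to world coordinates). Camera axes: x right, y down, z forward; pixel columns grow to the right and rows downward; lengths in m; the calibration is good to about 2 mm. A picture is of the moment at which its call begins. calibration takes no time and is no camera call.
- job.hand_in(): hands the job in; it is judged then, once.
The state is a dict: "t": time; "joint_pos": joint angles; "qd": joint speeds; "tau": joint torques, N m; "tool_pos": TCP position; "eef_rot": TCP orientation; "wrist_force": force on the tool from outside, world axes, zero at the start; "wrist_torque": the same for the moment, N m; "opening": finger opening in m; "grip_force": force on a finger pad.
Only numpy, scipy, OpenCV 4.12 (cv2) and the standard library are available. Lean on these libraries where they do the work, as an engineer would, in place of code of your own. Each camera call takes 0.05 s, during which the arm holds its last target. There are 200 camera calls.

## Task

The bench centrifuge is loaded but its lid stands open: push the lid gently down from its outer side until it lies fully shut, and only then press the start key (the middle one of the three, marked with a single triangle) lightly, let it spring back and withdraw. Do it all with the fingertips, gripping and lifting nothing; do not touch the rotor or the inside of the lid, which carry blood, and do not press the stop key or the short-spin key on either side. Leave the things that stand around where they are.

Things in the scene. Friction and masses are not known exactly. Their poses are not given: they have to be found in the camera images.
- centrifuge: white bench centrifuge, fixed to the bench, 245 mm deep, 200 wide, 112 high without the lid. Origin: on the bench, 140 mm behind the front face, 105 mm ahead of the back, midway across; its own -x looks out of the front, +y to the left as seen from the front, z up. The front 65 mm of its top is a key panel sloping 18 deg down to the front, from 112 mm height at 75 mm ahead of the origin to 91 mm at the front face; the rest of the top is level, with the round chamber.
- lid (a joint): opening angle of the lid (rad): 0 fully shut, about 1 to 1.25 at the start. The lid is a white plate 184 mm wide, 161 long and 14 thick with a round clear window (84 mm), hinged along the back of the centrifuge; shut, it lies level, its top at 127.5 mm height. The stiff hinge keeps it wherever it is left; 1 to 3 N at the free edge moves it.
- lid_hinge (a point): middle of the lid's hinge line (which runs along the centrifuge's y), 86 mm behind the centrifuge's origin and 113.5 mm above the bench; level with the lid's underside. Axes as the centrifuge's. The lid's inside (black seal and window, 148 x 176 mm, 4 mm out of the underside, to within 4 mm of the edges) is not to be touched.
- lid_edge (a point): point on the lid's outer side (its top when shut) in the middle of its free edge: 161 mm from the hinge along the lid and 14 mm out from its underside. Moves with the lid: its own -x runs from the hinge to the free edge, its z straight out of the outer side. Open, the outer side looks away from the robot and up.
- rotor: aluminium rotor, 126 mm across, with twelve small tubes, in the chamber under the lid; origin in the middle of its underside. Not to be touched.
- start_key_top (a point): middle of the top of the start key: round white key, 21 mm across, standing 8 mm out of the sloping panel, marked with one triangle, the middle of three in a row at 41 mm spacing, 31 mm ahead of the shut lid. Its z points straight out of the panel (18 deg from vertical, leaning to the front); a press straight down works too, y along the row to the left.
- start_key (a joint): how far the start key is pressed into the panel (m): 0 released, 0.004 at its stop; springs back. Resists with 1.6 N at first, 4.8 N at the stop; it works once it is 2.5 mm in.
- pulse_key (a joint): travel of the short-spin key (m), same kind of key, double triangle, 41 mm to the left of the start key. Leave alone.
- stop_key (a joint): travel of the stop key (m), same kind of key, square mark, 41 mm to the right of the start key; a dark display lies right of it. Leave alone.
- cell_counter: the tall white analyser left of the centrifuge, fixed, 391 deep, 254 wide, 436 mm high; origin on the bench under its middle, front towards the robot (its face 195 mm ahead of the origin). An obstacle: pass in front of it or above. Always in the same place.
- timer: off-white wind-up timer, 44x66x68 mm, upright, to the left of the centrifuge's panel. Origin under its middle. Bystander.
- stain_bottle: brown dropper bottle with black cap, 33 mm across, 93 high, to the right of the centrifuge. Origin under its middle. Bystander.
- canister: black canister, 37x37x63 mm, behind the centrifuge. Origin under its middle. Bystander.
- mouse: computer mouse, 111x63x34 mm, between keyboard and centrifuge. Origin under its middle. Bystander.
- keyboard: computer keyboard, 138x396x29 mm, in front of the analyser, left. Origin under its middle. Bystander.
- slide_box: grey slide box, 91x105x37 mm, left of the analyser. Origin under its middle. Bystander.
- forceps: steel forceps, 17x125x10 mm, left of the analyser. Origin under the middle. Bystander.

How it is judged:
On the way, in this order (a step that is already met when the one before it is completed fails the run):
1. the lid is fully shut (value of joint lid below 0.03 rad), for 0.2 s.
2. the start key is pressed (value of joint start_key above 0.0025 m and value of joint lid below 0.03 rad), for 0.05 s.
3. the start key is released (value of joint start_key below 0.001 m and value of joint lid below 0.03 rad), for 0.1 s.
At the end, for the whole second after the job is handed in: The lid is shut to within 0.03 rad (5 mm at its edge), the start key was pressed at least 2.5 mm after that and has sprung back, the other keys are up, and every bystander is within 20 mm of where it stood (all of step 3 and value of joint each of pulse_key, stop_key below 0.001 m and distance of each of timer, stain_bottle, canister, mouse, keyboard, slide_box, forceps from where it was at the start of the episode below 0.02 m); the robot touches nothing.
It fails at once if the start key is pressed before the lid is shut (value of joint start_key above 0.0015 m and value of joint lid above 0.04 rad).
It fails at once if the stop key or the short-spin key is pressed (over 1.5 mm) (value of joint any of stop_key, pulse_key above 0.0015 m).
It fails at once if the inside of the lid or the rotor is touched (contact force between any of the fingers, the arm and lid_inside above 0.5 N or contact force between any of the fingers, the arm and rotor above 0.5 N).
It fails at once if the lid is slammed (faster than 3 rad/s) or the centrifuge is pushed hard (over 50 N) (velocity of joint lid below -3 rad/s or contact force between any of the fingers, the arm and centrifuge above 50 N).
It fails at once if a thing standing around is lifted or shifted by more than 20 mm (distance of any of timer, stain_bottle, canister, mouse, keyboard, slide_box, forceps from where it was at the start of the episode above 0.02 m).
It also fails if it takes over 48 s, if anything falls off the work surface, if the arm or the gripper's body presses on something with over 40 N, if the wrist force passes 120 N, or if a joint passes its speed limit or range.

## Working session

There is one attempt and no reset: what is moved stays moved. The work goes in short steps, Python scripts to look and compute and a tool call to move; the robot and the scene stay as the last step left them, time stands still between calls to the robot, and variables do not carry over. Pictures are saved under pics/ and viewed, at most 10 in all, crops included, and the job is handed in when it is done.

Besides the shell and the picture viewer there is one more tool, called after "Request:" by a JSON object that holds its "fn" and its "kwargs", one argument or row to a line. play_rows: Moves the arm, as the interface text tells. Its arguments: {"type":"object","properties":{"motion":{"type":"array","items":{"type":"object","properties":{"slide":{"type":"array","items":{"type":"number"}},"rot":{"type":"array","items":{"type":"number"}},"jaw":{"type":"number"}}}},"grip_force":{"type":"number"}},"required":["motion"]}

```bash
mkdir -p pics; ls
python3 - <<'E'
from rig import telemetry, read_camera, calibration
import cv2, numpy as np
np.set_printoptions(precision=4,suppress=True)
for n in("side","top"):
    cv2.imwrite(f"pics/{n}0.png",read_camera(n)[:,:,::-1]); c=calibration(n); print(n,c["mtx"],c["cam_to_world"])
print(telemetry.get_obs())
E
```

```text
pics
side [[481.0141   0.     275.2988]
 [  0.     481.0141 207.5064]
 [  0.       0.       1.    ]] [[-0.2841 -0.8271  0.485  -0.2149]
 [-0.9588  0.2418 -0.1492  0.2132]
 [ 0.0061 -0.5074 -0.8617  1.5064]
 [ 0.      0.      0.      1.    ]]
top [[396.234    0.     284.3527]
 [  0.     396.234  209.8829]
 [  0.       0.       1.    ]] [[-0.0044 -0.9983  0.0579  0.5065]
 [-0.9996  0.0061  0.0284 -0.0467]
 [-0.0287 -0.0577 -0.9979  1.1351]
 [ 0.      0.      0.      1.    ]]
{'t': 0.1, 'joint_pos': array([-1.2998,  0.0487,  0.0978,  1.622 ,  0.    ,  1.4429]), 'qd': array([-0.0028, -0.003 ,  0.0043,  0.0009,  0.001 ,  0.0005]), 'tau': array([  0.0028, -33.9851,  32.0936,   0.0159,  -0.0001,   0.    ]), 'tool_pos': array([ 0.2037, -0.4833,  0.2302]), 'eef_rot': array([-3.1395, -0.0003,  0.3989]), 'wrist_force': array([ 0.5628, -0.0573, -0.7763]), 'wrist_torque': array([ 0.0525,  0.052 , -0.0017]), 'grip_force': 0.0, 'opening': 0.08512169779306188}
```

View pics/side0.png

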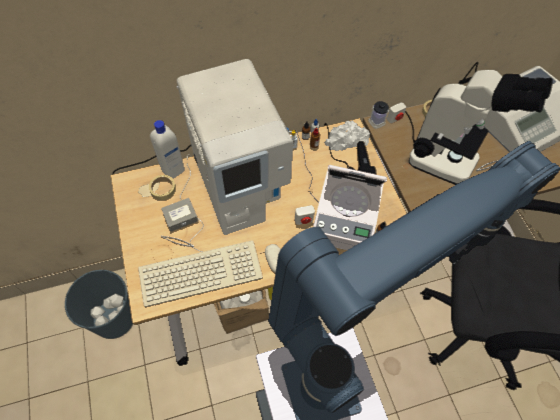

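View pics/top0.png

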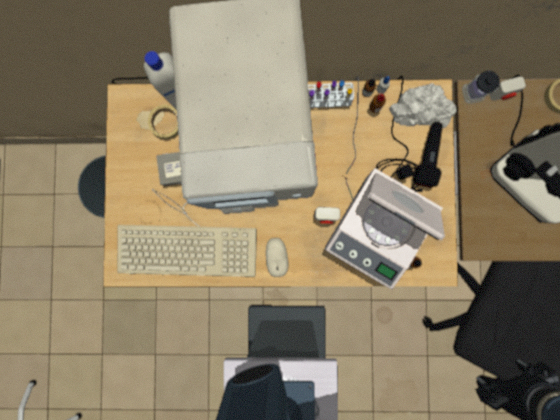

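The side view shows the centrifuge at about (350,205) with the lid open at (355,178). In the top view its panel runs from (330,245) to (390,275), turned by roughly 30°, and the lid is at (405,205). I'll zoom in on both.

Run:
```python
import cv2, numpy as np
a=cv2.imread("pics/top0.png")[160:295,315:455]; b=cv2.imread("pics/side0.png")[155:255,305:395]
a=cv2.resize(a,None,fx=4,fy=4,interpolation=cv2.INTER_CUBIC)[:540]; cv2.imwrite("pics/topz.png",a)
b=cv2.resize(b,None,fx=6,fy=6,interpolation=cv2.INTER_CUBIC); cv2.imwrite("pics/sidez.png",b)
```

```text
(no output)
```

View pics/topz.png

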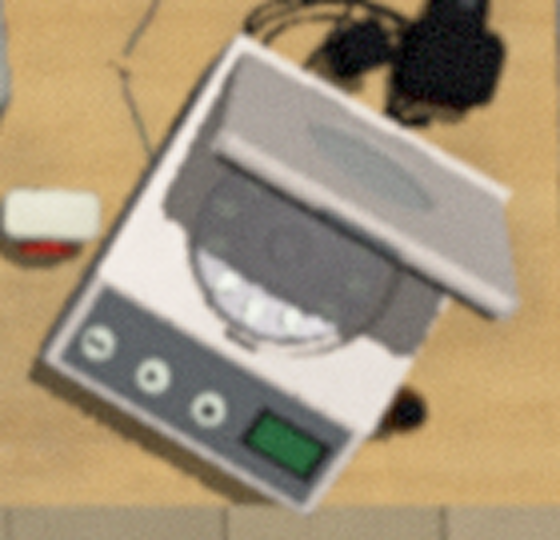

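View pics/sidez.png

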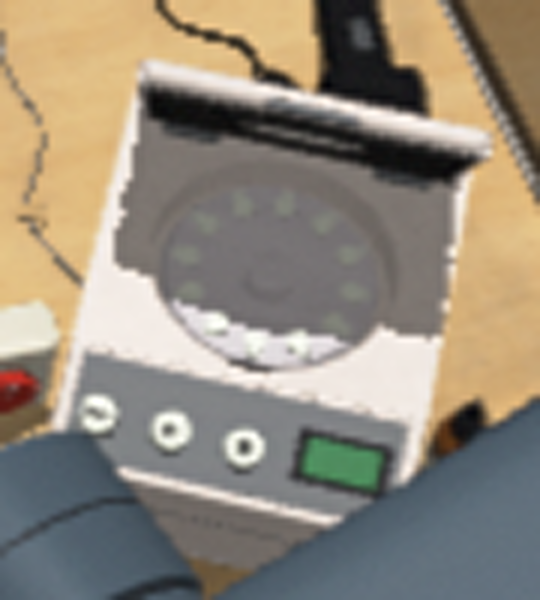

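Key centres in the zoomed top view are (97,343), (152,376) and (208,410). In the zoomed side view they are (98,413), (171,431) and (245,448). The lid's free edge runs (222,133)–(517,298) in the top view and (147,61)–(492,131) in the side view. I'll triangulate these.

```bash
cat > h.py <<'E'
import numpy as np
from rig import calibration
np.set_printoptions(precision=4,suppress=True)
def ray(n,p):
    c=calibration(n);M=c["cam_to_world"];d=M[:3,:3]@np.linalg.solve(c["mtx"],[p[0],p[1],1]);return M[:3,3],d/np.linalg.norm(d)
def tri(a,b):
    (o,d),(p,e)=ray("top",a),ray("side",b)
    s,t=np.linalg.lstsq(np.c_[d,-e],p-o,rcond=None)[0];x,y=o+s*d,p+t*e
    return (x+y)/2,np.linalg.norm(x-y)
def plane(n,p,z):
    o,d=ray(n,p);return o+d*(z-o[2])/d[2]
E
python3 - <<'E'
from h import *
T=lambda p:((p[0]+.5)/4-.5+315,(p[1]+.5)/4-.5+160)
S=lambda p:((p[0]+.5)/6-.5+305,(p[1]+.5)/6-.5+155)
keys=[((97,343),(98,413)),((152,376),(171,431)),((208,410),(245,448))]
K=[]
for a,b in keys: print("key",tri(T(a),S(b)),plane("top",T(a),.1095),plane("side",S(b),.1095)); K.append((plane("top",T(a),.1095)+plane("side",S(b),.1095))/2)
d=K[0]-K[2]; print("dir",d,np.linalg.norm(d),"yaw",np.degrees(np.arctan2(-d[0],d[1])))
for a,b in [((222,133),(147,61)),((517,298),(492,131))]: print("lid",tri(T(a),S(b)))
print("front corners",plane("top",T((45,355)),.091),plane("top",T((308,512)),.091), "back",plane("top",T((240,37)),.112))
E
```

```text
key (array([ 0.4736, -0.1579,  0.1031]), np.float64(6.856746801939988e-05)) [ 0.4738 -0.1573  0.1095] [ 0.4705 -0.1562  0.1095]
key (array([ 0.4522, -0.1932,  0.1019]), np.float64(1.942266611653834e-05)) [ 0.4526 -0.1922  0.1095] [ 0.4485 -0.191   0.1095]
key (array([ 0.4303, -0.2286,  0.1026]), np.float64(0.00024216965740393357)) [ 0.4308 -0.2275  0.1095] [ 0.4272 -0.2263  0.1095]
dir [0.0431 0.0702 0.    ] 0.0823596442510847 yaw -31.562979826945362
lid (array([ 0.5942, -0.213 ,  0.2534]), np.float64(0.001273162060256156))
lid (array([ 0.5021, -0.373 ,  0.2513]), np.float64(0.000581678163168334))
front corners [ 0.4655 -0.1253  0.091 ] [ 0.3636 -0.2941  0.091 ] back [ 0.6707 -0.2516  0.112 ]
```

Request:
{"fn": "play_rows", "kwargs": {
  "motion": [
    {"slide":[0.0,0.0,0.04],"rot":[0,0,7],"jaw":1},
    {"slide":[0.01,0.0,0.08],"rot":[0,0,14],"jaw":1},
    {"slide":[0.02,0.01,0.11],"rot":[0,0,21],"jaw":1},
    {"slide":[0.04,0.02,0.13],"rot":[0,0,28],"jaw":1},
    {"slide":[0.06,0.025,0.14],"rot":[0,0,35],"jaw":1},
    {"slide":[0.08,0.03,0.14],"rot":[0,0,42],"jaw":1},
    {"slide":[0.1,0.035,0.14],"rot":[0,0,49],"jaw":1},
    {"slide":[0.12,0.04,0.14],"rot":[0,0,56],"jaw":1}
  ],
  "grip_force": 20
}}

```text
t: 0.77
tool_pos: [0.3248, -0.4436, 0.3713]
eef_rot: [-3.142, 0.0, 1.382]
wrist_force: [-0.1, -0.2, 0.7]
opening: -0.0003
grip_force: 0.0
```

Request:
{"fn": "play_rows", "kwargs": {
  "motion": [
    {"slide":[0.03,0.01,0.0],"rot":[0,0,7],"jaw":1},
    {"slide":[0.06,0.02,0.0],"rot":[0,0,14],"jaw":1},
    {"slide":[0.09,0.035,0.0],"rot":[0,0,21],"jaw":1},
    {"slide":[0.12,0.05,0.0],"rot":[0,0,28],"jaw":1},
    {"slide":[0.15,0.07,0.0],"rot":[0,0,35],"jaw":1},
    {"slide":[0.18,0.09,0.0],"rot":[0,0,42],"jaw":1},
    {"slide":[0.21,0.11,0.0],"rot":[0,0,49],"jaw":1},
    {"slide":[0.235,0.13,0.0],"rot":[0,0,56],"jaw":1}
  ]
}}

```text
t: 1.43
tool_pos: [0.5606, -0.3124, 0.37]
eef_rot: [3.142, -0.002, 2.36]
wrist_force: [0.2, -0.0, 0.4]
opening: -0.0003
grip_force: 0.0
```

Request:
{"fn": "play_rows", "kwargs": {
  "motion": [
    {"slide":[0.004,0.002,-0.01],"rot":[0,0,7],"jaw":1},
    {"slide":[0.01,0.006,-0.03],"rot":[0,0,14],"jaw":1},
    {"slide":[0.01,0.006,-0.05],"rot":[0,0,14],"jaw":1},
    {"slide":[0.01,0.006,-0.07],"rot":[0,0,14],"jaw":1},
    {"slide":[0.01,0.006,-0.07],"rot":[0,0,14],"jaw":1}
  ]
}}

```text
t: 1.85
tool_pos: [0.567, -0.306, 0.2938]
eef_rot: [3.141, -0.013, 2.599]
wrist_force: [-0.8, -0.1, -1.5]
opening: 0.0003
grip_force: 0.0
```

Run:
```python
from rig import telemetry, read_camera
import cv2,numpy as np
from h import *
a=read_camera("top")[150:295,315:455]; b=read_camera("side")[120:255,305:415]
a=cv2.resize(a,None,fx=3,fy=3,interpolation=cv2.INTER_CUBIC)
b=cv2.resize(b,None,fx=3,fy=3,interpolation=cv2.INTER_CUBIC)
o=np.zeros((435,760,3),np.uint8);o[:435,:420]=a;o[:405,425:755]=b
cv2.imwrite("pics/c1.png",o[:,:,::-1]); s=telemetry.get_obs(); print(s["t"],s["tool_pos"],s["eef_rot"],s["joint_pos"],s["wrist_force"])
```

```text
1.95 [ 0.5681 -0.3073  0.2997] [ 3.1414 -0.0042  2.5979] [-0.5996  0.4342  0.6961  1.8368 -0.     -0.0559] [ 0.0315  0.0118 -0.2586]
```

View pics/c1.png

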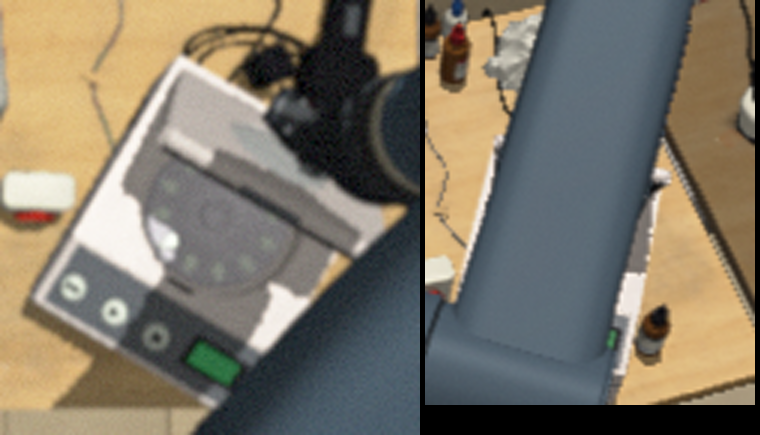

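The combined view shows the closed fingertips (about (295,115)) behind the lid's free edge (mid about (265,200)), with the arm hiding the side view. I'll descend until I feel contact.

Request:
{"fn": "play_rows", "kwargs": {
  "motion": [
    {"slide":[0,0,-0.01],"jaw":1},
    {"slide":[0,0,-0.02],"jaw":1},
    {"slide":[0,0,-0.03],"jaw":1},
    {"slide":[0,0,-0.038],"jaw":1},
    {"slide":[0,0,-0.042],"jaw":1},
    {"slide":[0,0,-0.045],"jaw":1},
    {"slide":[0,0,-0.045],"jaw":1},
    {"slide":[0,0,-0.045],"jaw":1}
  ]
}}

```text
invalid input
```

Request:
{"fn": "play_rows", "kwargs": {
  "motion": [
    {"slide":[0,0,-0.003],"jaw":1},
    {"slide":[0,0,-0.006],"jaw":1},
    {"slide":[0,0,-0.009],"jaw":1},
    {"slide":[0,0,-0.012],"jaw":1},
    {"slide":[0,0,-0.012],"jaw":1},
    {"slide":[0,0,-0.012],"jaw":1}
  ]
}}

```text
invalid input
```

Request:
{"fn": "play_rows", "kwargs": {
  "motion": [
    {"slide":[0,0,-0.01],"rot":[0,0,0],"jaw":1},
    {"slide":[0,0,-0.02],"rot":[0,0,0],"jaw":1},
    {"slide":[0,0,-0.03],"rot":[0,0,0],"jaw":1},
    {"slide":[0,0,-0.038],"rot":[0,0,0],"jaw":1},
    {"slide":[0,0,-0.045],"rot":[0,0,0],"jaw":1},
    {"slide":[0,0,-0.045],"rot":[0,0,0],"jaw":1},
    {"slide":[0,0,-0.045],"rot":[0,0,0],"jaw":1}
  ]
}}

```text
t: 2.53
tool_pos: [0.5689, -0.308, 0.2568]
eef_rot: [-3.142, 0.0, 2.598]
wrist_force: [0.4, -1.2, 0.6]
opening: -0.0003
grip_force: 0.0
```

Request:
{"fn": "play_rows", "kwargs": {
  "motion": [
    {"slide":[0,0,-0.003],"rot":[0,0,0],"jaw":1},
    {"slide":[0,0,-0.006],"rot":[0,0,0],"jaw":1},
    {"slide":[0,0,-0.009],"rot":[0,0,0],"jaw":1},
    {"slide":[0,0,-0.012],"rot":[0,0,0],"jaw":1},
    {"slide":[0,0,-0.012],"rot":[0,0,0],"jaw":1},
    {"slide":[0,0,-0.012],"rot":[0,0,0],"jaw":1}
  ]
}}

```text
t: 3.03
tool_pos: [0.5686, -0.3077, 0.2438]
eef_rot: [3.142, -0.001, 2.598]
wrist_force: [0.8, 0.3, -0.6]
opening: 0.0001
grip_force: 0.0
```

Request:
{"fn": "play_rows", "kwargs": {
  "motion": [
    {"slide":[-0.0035,0.002,-0.002],"rot":[0,0,0],"jaw":1},
    {"slide":[-0.007,0.004,-0.004],"rot":[0,0,0],"jaw":1},
    {"slide":[-0.0105,0.0065,-0.0065],"rot":[0,0,0],"jaw":1},
    {"slide":[-0.014,0.0085,-0.009],"rot":[0,0,0],"jaw":1},
    {"slide":[-0.0175,0.0105,-0.0115],"rot":[0,0,0],"jaw":1},
    {"slide":[-0.0205,0.0125,-0.014],"rot":[0,0,0],"jaw":1},
    {"slide":[-0.024,0.0145,-0.017],"rot":[0,0,0],"jaw":1},
    {"slide":[-0.027,0.0165,-0.02],"rot":[0,0,0],"jaw":1}
  ]
}}

```text
t: 3.7
tool_pos: [0.5414, -0.291, 0.2241]
eef_rot: [3.142, 0.0, 2.598]
wrist_force: [-0.5, -0.1, 1.5]
opening: 0.0001
grip_force: 0.5
```

Run:
```python
from rig import telemetry, read_camera
import cv2,numpy as np
from h import *
a=read_camera("top")[150:295,315:455]
a=cv2.resize(a,None,fx=4,fy=4,interpolation=cv2.INTER_CUBIC)
cv2.imwrite("pics/c2.png",a[:,:,::-1]); s=telemetry.get_obs(); print(s["t"],s["tool_pos"],s["wrist_force"])
```

```text
3.75 [ 0.5407 -0.2905  0.2234] [-0.5802 -1.148   1.445 ]
```

View pics/c2.png

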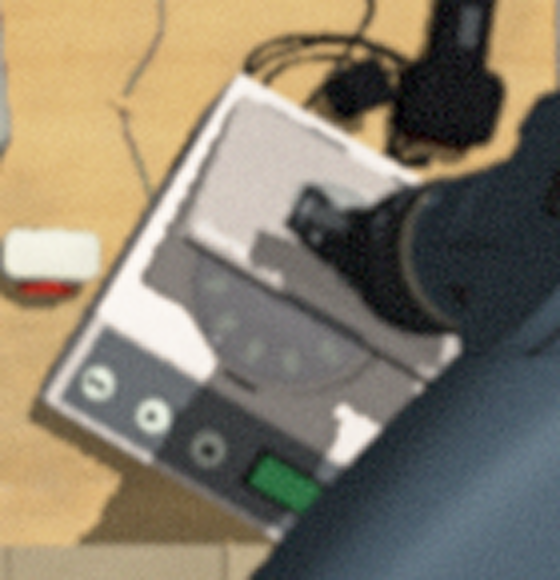

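The lid has started to close under the fingertips at about (310,210), and only its outer side is being touched. I'll continue along the arc.

Request:
{"fn": "play_rows", "kwargs": {
  "motion": [
    {"slide":[-0.003,0.002,-0.003],"rot":[0,0,0],"jaw":1},
    {"slide":[-0.006,0.0035,-0.006],"rot":[0,0,0],"jaw":1},
    {"slide":[-0.0085,0.0055,-0.0095],"rot":[0,0,0],"jaw":1},
    {"slide":[-0.0115,0.007,-0.0125],"rot":[0,0,0],"jaw":1},
    {"slide":[-0.014,0.0085,-0.0165],"rot":[0,0,0],"jaw":1},
    {"slide":[-0.017,0.01,-0.02],"rot":[0,0,0],"jaw":1},
    {"slide":[-0.0195,0.0115,-0.0235],"rot":[0,0,0],"jaw":1},
    {"slide":[-0.0215,0.013,-0.027],"rot":[0,0,0],"jaw":1}
  ]
}}

```text
t: 4.42
tool_pos: [0.5199, -0.2781, 0.1968]
eef_rot: [-3.142, -0.001, 2.598]
wrist_force: [0.1, 0.9, 1.0]
opening: -0.0001
grip_force: 0.4
```

Request:
{"fn": "play_rows", "kwargs": {
  "motion": [
    {"slide":[-0.002,0.0015,-0.004],"rot":[0,0,0],"jaw":1},
    {"slide":[-0.0045,0.0025,-0.008],"rot":[0,0,0],"jaw":1},
    {"slide":[-0.0065,0.004,-0.012],"rot":[0,0,0],"jaw":1},
    {"slide":[-0.0085,0.005,-0.016],"rot":[0,0,0],"jaw":1},
    {"slide":[-0.0105,0.006,-0.02],"rot":[0,0,0],"jaw":1},
    {"slide":[-0.012,0.007,-0.0245],"rot":[0,0,0],"jaw":1},
    {"slide":[-0.0135,0.008,-0.0285],"rot":[0,0,0],"jaw":1},
    {"slide":[-0.015,0.009,-0.033],"rot":[0,0,0],"jaw":1}
  ]
}}

```text
t: 5.08
tool_pos: [0.5051, -0.2693, 0.1639]
eef_rot: [-3.141, -0.0, 2.598]
wrist_force: [-0.5, 1.2, 0.8]
opening: -0.0002
grip_force: 0.3
```

Request:
{"fn": "play_rows", "kwargs": {
  "motion": [
    {"slide":[-0.001,0.0005,-0.004],"rot":[0,0,0],"jaw":1},
    {"slide":[-0.002,0.001,-0.008],"rot":[0,0,0],"jaw":1},
    {"slide":[-0.003,0.002,-0.012],"rot":[0,0,0],"jaw":1},
    {"slide":[-0.004,0.0025,-0.016],"rot":[0,0,0],"jaw":1},
    {"slide":[-0.005,0.003,-0.02],"rot":[0,0,0],"jaw":1},
    {"slide":[-0.0055,0.0035,-0.024],"rot":[0,0,0],"jaw":1},
    {"slide":[-0.006,0.004,-0.0275],"rot":[0,0,0],"jaw":1},
    {"slide":[-0.006,0.004,-0.0275],"rot":[0,0,0],"jaw":1}
  ]
}}

```text
t: 5.75
tool_pos: [0.4988, -0.2649, 0.1357]
eef_rot: [3.141, -0.002, 2.598]
wrist_force: [-0.6, 0.6, -0.3]
opening: 0.0002
grip_force: 0.0
```

Request:
{"fn": "play_rows", "kwargs": {
  "motion": [
    {"slide":[0,0,-0.002],"rot":[0,0,0],"jaw":1},
    {"slide":[0,0,-0.004],"rot":[0,0,0],"jaw":1},
    {"slide":[0,0,-0.006],"rot":[0,0,0],"jaw":1},
    {"slide":[0,0,-0.0075],"rot":[0,0,0],"jaw":1},
    {"slide":[0,0,-0.0085],"rot":[0,0,0],"jaw":1},
    {"slide":[0,0,-0.0085],"rot":[0,0,0],"jaw":1},
    {"slide":[0,0,-0.0085],"rot":[0,0,0],"jaw":1}
  ]
}}

```text
t: 6.33
tool_pos: [0.4994, -0.2653, 0.1282]
eef_rot: [3.142, -0.0, 2.598]
wrist_force: [0.1, -1.3, 0.1]
opening: -0.0003
grip_force: 0.0
```

Request:
{"fn": "play_rows", "kwargs": {
  "motion": [
    {"slide":[0,0,-0.001],"rot":[0,0,0],"jaw":1},
    {"slide":[0,0,-0.0015],"rot":[0,0,0],"jaw":1},
    {"slide":[0,0,-0.002],"rot":[0,0,0],"jaw":1},
    {"slide":[0,0,-0.002],"rot":[0,0,0],"jaw":1}
  ]
}}

```text
t: 6.67
tool_pos: [0.4996, -0.2655, 0.1275]
eef_rot: [-3.141, 0.001, 2.598]
wrist_force: [-1.7, 1.0, 4.1]
opening: 0.0001
grip_force: 2.5
```

Run:
```python
from rig import telemetry
s=telemetry.get_obs(); print(s["t"],s["tool_pos"],s["wrist_force"])
```

```text
6.6667 [ 0.49955251 -0.26547838  0.12752274] [-1.74567803  1.02919172  4.07085891]
```

Request:
{"fn": "play_rows", "kwargs": {
  "motion": [
    {"slide":[0,0,-0.001],"rot":[0,0,0],"jaw":1},
    {"slide":[0,0,-0.002],"rot":[0,0,0],"jaw":1},
    {"slide":[0,0,-0.002],"rot":[0,0,0],"jaw":1},
    {"slide":[0,0,-0.002],"rot":[0,0,0],"jaw":1}
  ]
}}

```text
t: 7.0
tool_pos: [0.4996, -0.2655, 0.1274]
eef_rot: [-3.141, 0.002, 2.598]
wrist_force: [-3.7, 2.0, 10.8]
opening: 0.0002
grip_force: 5.7
```

Request:
{"fn": "play_rows", "kwargs": {
  "motion": [
    {"slide":[0,0,0.01],"rot":[0,0,0],"jaw":1},
    {"slide":[0,0,0.03],"rot":[0,0,0],"jaw":1},
    {"slide":[0,0,0.06],"rot":[0,0,0],"jaw":1},
    {"slide":[-0.02,0.0,0.09],"rot":[0,0,0],"jaw":1},
    {"slide":[-0.05,0.0,0.1],"rot":[0,0,0],"jaw":1},
    {"slide":[-0.08,0.0,0.1],"rot":[0,0,0],"jaw":1},
    {"slide":[-0.11,0.0,0.1],"rot":[0,0,0],"jaw":1},
    {"slide":[-0.14,0.0,0.1],"rot":[0,0,0],"jaw":1}
  ]
}}

```text
t: 7.67
tool_pos: [0.3584, -0.2654, 0.2247]
eef_rot: [-3.141, 0.001, 2.599]
wrist_force: [-0.5, -0.8, 0.8]
opening: -0.0001
grip_force: 0.0
```

Run:
```python
from rig import telemetry, read_camera
import cv2,numpy as np
from h import *
a=read_camera("top")[150:295,315:455]; cv2.imwrite("pics/raw3.png",a[:,:,::-1])
a=cv2.resize(a,None,fx=4,fy=4,interpolation=cv2.INTER_CUBIC)
cv2.imwrite("pics/c3.png",a[:,:,::-1]); s=telemetry.get_obs(); print(s["t"],s["tool_pos"],s["wrist_force"])
```

```text
7.7167 [ 0.3534 -0.2643  0.2243] [-3.463   1.1207 -1.0786]
```

View pics/c3.png

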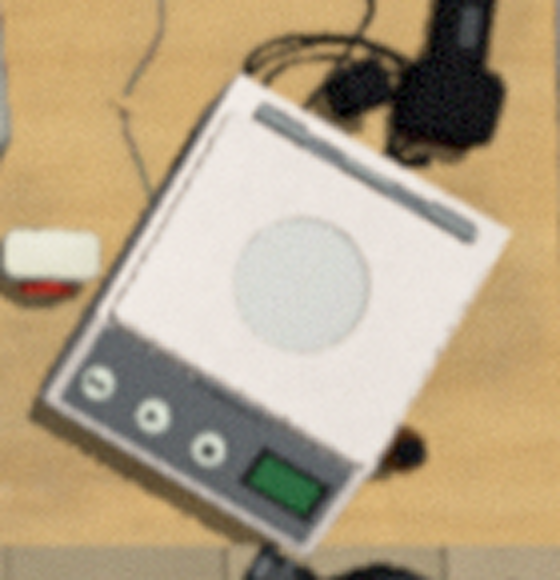

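The lid now lies fully shut, and the start key shows at (152,415) in the crop with nothing over it. I'll move over the key with the tool tilted 18° to match the panel.

Request:
{"fn": "play_rows", "kwargs": {
  "motion": [
    {"slide":[0.01,0.01,0.0],"rot":[-1.5,-2.6,0],"jaw":1},
    {"slide":[0.025,0.028,0.0],"rot":[-3,-5.1,0],"jaw":1},
    {"slide":[0.04,0.045,0.0],"rot":[-5,-8.6,0],"jaw":1},
    {"slide":[0.055,0.06,-0.01],"rot":[-7,-12,0],"jaw":1},
    {"slide":[0.066,0.073,-0.03],"rot":[-9.3,-15.4,0],"jaw":1},
    {"slide":[0.076,0.083,-0.05],"rot":[-9.3,-15.4,0],"jaw":1},
    {"slide":[0.076,0.083,-0.061],"rot":[-9.3,-15.4,0],"jaw":1},
    {"slide":[0.076,0.083,-0.061],"rot":[-9.3,-15.4,0],"jaw":1}
  ]
}}

```text
t: 8.38
tool_pos: [0.4335, -0.1806, 0.1594]
eef_rot: [-3.141, 0.308, 2.6]
wrist_force: [-0.4, -0.0, -0.5]
opening: -0.0
grip_force: 0.0
```

Request:
{"fn": "play_rows", "kwargs": {
  "motion": [
    {"slide":[0,0,0],"rot":[0,0,0],"jaw":1}
  ]
}}

```text
t: 8.47
tool_pos: [0.4352, -0.1826, 0.1631]
eef_rot: [-3.141, 0.313, 2.598]
wrist_force: [0.2, -0.4, 0.9]
opening: -0.0
grip_force: 0.0
```

Run:
```python
from rig import telemetry
import numpy as np
s=telemetry.get_obs(); p=s["tool_pos"]; n=np.array([-.265,.159,.951]); k=np.array([.4513,-.1923,.106])
d=p-k; print(p,s["eef_rot"],"height",d@n,"lateral",d-(d@n)*n,s["wrist_force"])
```

```text
[ 0.43517915 -0.18256603  0.16312032] [-3.14125902  0.31299385  2.59791804] height 0.060141151153517564 lateral [-1.83441896e-04  1.71525445e-04 -7.39132713e-05] [ 0.15669176 -0.4476919   0.87975543]
```

Request:
{"fn": "play_rows", "kwargs": {
  "motion": [
    {"slide":[0.0025,-0.0015,-0.01],"rot":[0,0,0],"jaw":1},
    {"slide":[0.0055,-0.0035,-0.02],"rot":[0,0,0],"jaw":1},
    {"slide":[0.0085,-0.005,-0.03],"rot":[0,0,0],"jaw":1},
    {"slide":[0.011,-0.0065,-0.039],"rot":[0,0,0],"jaw":1},
    {"slide":[0.013,-0.008,-0.047],"rot":[0,0,0],"jaw":1},
    {"slide":[0.013,-0.008,-0.047],"rot":[0,0,0],"jaw":1},
    {"slide":[0.013,-0.008,-0.047],"rot":[0,0,0],"jaw":1}
  ]
}}

```text
t: 9.05
tool_pos: [0.4477, -0.1901, 0.115]
eef_rot: [3.141, 0.312, 2.598]
wrist_force: [0.3, -0.1, 0.6]
opening: -0.0003
grip_force: 0.0
```

Run:
```python
from rig import telemetry, read_camera
import cv2,numpy as np
from h import *
a=read_camera("top")[210:290,320:420]
cv2.imwrite("pics/c4.png",cv2.resize(a,None,fx=6,fy=6,interpolation=cv2.INTER_CUBIC)[:,:,::-1]); s=telemetry.get_obs(); print(s["t"],s["tool_pos"],s["wrist_force"])
```

```text
9.1 [ 0.4482 -0.1903  0.1159] [ 0.3978 -0.2569  0.3359]
```

View pics/c4.png

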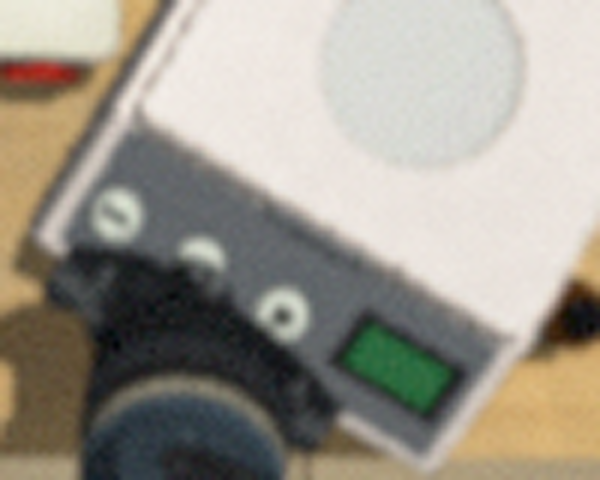

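The fingertips hover at the start key, about (203,265), clear of both neighbours at (117,215) and (282,315). It looks as if they may sit slightly to the front, so I'll check closer.

Run:
```python
from rig import read_camera, calibration
import cv2,numpy as np
from h import *
a=np.mean([read_camera("top")[235:275,330:380].astype(float) for _ in range(6)],0)
a=np.clip(a*1.5,0,255).astype(np.uint8)
z=cv2.resize(a,None,fx=14,fy=14,interpolation=cv2.INTER_CUBIC)[:,:,::-1].copy()
c=calibration("top");M=np.linalg.inv(c["cam_to_world"])
def pr(p):
    q=M[:3,:3]@p+M[:3,3];q=c["mtx"]@q;return tuple(int(v) for v in ((q[:2]/q[2]-[330,235]+.5)*14))
t=np.array([.4482,-.1903,.1159]);cx=np.array([.857,-.515,0])*.951+np.array([0,0,.309]);cy=np.array([.515,.857,0])
for d,col in((0*cx,(0,0,255)),(.011*cx+.014*cy,(0,255,0)),(.011*cx-.014*cy,(0,255,0))): cv2.circle(z,pr(t+d),4,col,-1)
cv2.circle(z,pr(np.array([.4513,-.1923,.106])),4,(255,0,0),-1)
cv2.imwrite("pics/c5.png",z)
```

```text
(no output)
```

View pics/c5.png

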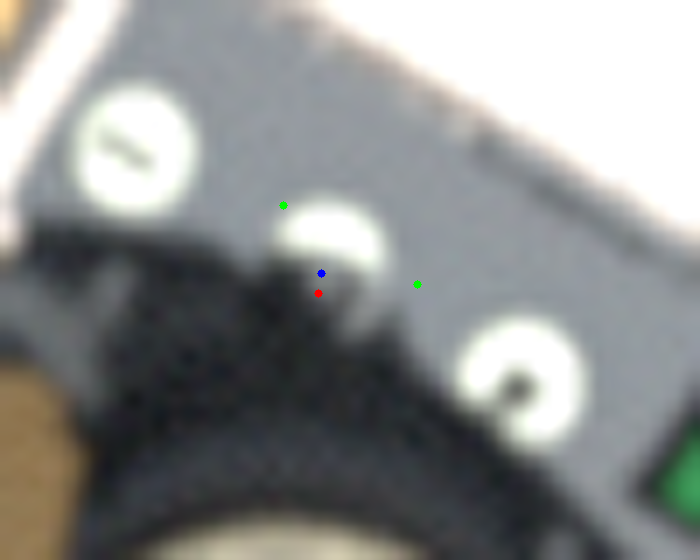

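The start key centre is at about (328,266). The tip's end spans roughly (270–375, 255–330), so it is over the key, about 2 mm to the front. I'll creep on with a small correction.

Request:
{"fn": "play_rows", "kwargs": {
  "motion": [
    {"slide":[0.001,-0.0005,-0.002],"rot":[0,0,0],"jaw":1},
    {"slide":[0.002,-0.001,-0.004],"rot":[0,0,0],"jaw":1},
    {"slide":[0.0035,-0.002,-0.007],"rot":[0,0,0],"jaw":1},
    {"slide":[0.0035,-0.002,-0.007],"rot":[0,0,0],"jaw":1},
    {"slide":[0.0035,-0.002,-0.007],"rot":[0,0,0],"jaw":1}
  ]
}}

```text
t: 9.82
tool_pos: [0.4516, -0.1922, 0.1087]
eef_rot: [3.141, 0.313, 2.598]
wrist_force: [-0.1, 1.0, -0.2]
opening: -0.0001
grip_force: 0.0
```

Request:
{"fn": "play_rows", "kwargs": {
  "motion": [
    {"slide":[0.0003,-0.0002,-0.001],"rot":[0,0,0],"jaw":1},
    {"slide":[0.0005,-0.0003,-0.002],"rot":[0,0,0],"jaw":1},
    {"slide":[0.0005,-0.0003,-0.002],"rot":[0,0,0],"jaw":1},
    {"slide":[0.0005,-0.0003,-0.002],"rot":[0,0,0],"jaw":1}
  ]
}}

```text
t: 10.15
tool_pos: [0.4524, -0.1926, 0.1076]
eef_rot: [3.142, 0.314, 2.598]
wrist_force: [0.4, 0.3, 0.9]
opening: -0.0002
grip_force: 0.7
```

Request:
{"fn": "play_rows", "kwargs": {
  "motion": [
    {"slide":[0.0003,-0.0002,-0.001],"rot":[0,0,0],"jaw":1},
    {"slide":[0.0005,-0.0003,-0.002],"rot":[0,0,0],"jaw":1},
    {"slide":[0.0008,-0.0005,-0.003],"rot":[0,0,0],"jaw":1},
    {"slide":[0.0008,-0.0005,-0.003],"rot":[0,0,0],"jaw":1},
    {"slide":[0.0008,-0.0005,-0.003],"rot":[0,0,0],"jaw":1}
  ]
}}

```text
t: 10.57
tool_pos: [0.4533, -0.1932, 0.1047]
eef_rot: [3.141, 0.314, 2.598]
wrist_force: [-1.7, 0.1, 3.9]
opening: 0.0
grip_force: 2.0
```

Request:
{"fn": "play_rows", "kwargs": {
  "motion": [
    {"slide":[0.0003,-0.0002,-0.001],"rot":[0,0,0],"jaw":1},
    {"slide":[0.0006,-0.0004,-0.0025],"rot":[0,0,0],"jaw":1},
    {"slide":[0.0006,-0.0004,-0.0025],"rot":[0,0,0],"jaw":1},
    {"slide":[0.0006,-0.0004,-0.0025],"rot":[0,0,0],"jaw":1}
  ]
}}

```text
t: 10.9
tool_pos: [0.4536, -0.1934, 0.1037]
eef_rot: [-3.142, 0.314, 2.598]
wrist_force: [-8.5, 5.4, 12.1]
opening: 0.0004
grip_force: 7.3
```

The key is at its stop: 4 mm of travel, with the force rising to 12 N. I'll withdraw along the panel normal.

Request:
{"fn": "play_rows", "kwargs": {
  "motion": [
    {"slide":[-0.001,0.0005,0.003],"rot":[0,0,0],"jaw":1},
    {"slide":[-0.002,0.001,0.007],"rot":[0,0,0],"jaw":1},
    {"slide":[-0.004,0.0025,0.015],"rot":[0,0,0],"jaw":1},
    {"slide":[-0.008,0.005,0.03],"rot":[0,0,0],"jaw":1},
    {"slide":[-0.014,0.0085,0.05],"rot":[0,0,0],"jaw":1},
    {"slide":[-0.022,0.013,0.08],"rot":[0,0,0],"jaw":1},
    {"slide":[-0.045,0.0,0.11],"rot":[0,0,0],"jaw":1},
    {"slide":[-0.08,-0.03,0.12],"rot":[0,0,0],"jaw":1}
  ]
}}

```text
t: 11.57
tool_pos: [0.3801, -0.2194, 0.2263]
eef_rot: [-3.141, 0.322, 2.605]
wrist_force: [1.1, -2.5, -0.3]
opening: 0.0
grip_force: 0.0
```

Request:
{"fn": "play_rows", "kwargs": {
  "motion": [
    {"slide":[-0.01,-0.01,0],"rot":[0,0,0],"jaw":1},
    {"slide":[-0.02,-0.02,0],"rot":[0,0,0],"jaw":1},
    {"slide":[-0.02,-0.02,0],"rot":[0,0,0],"jaw":1},
    {"slide":[-0.02,-0.02,0],"rot":[0,0,0],"jaw":1}
  ]
}}

```text
t: 11.9
tool_pos: [0.3575, -0.2403, 0.2205]
eef_rot: [3.141, 0.314, 2.596]
wrist_force: [0.7, 0.8, -1.2]
opening: -0.0004
grip_force: 0.0
```

Run:
```python
from rig import telemetry, read_camera
import cv2,numpy as np
a=read_camera("top")[150:295,315:455]
cv2.imwrite("pics/c6.png",cv2.resize(a,None,fx=4,fy=4,interpolation=cv2.INTER_CUBIC)[:,:,::-1]); s=telemetry.get_obs(); print(s["t"],s["tool_pos"],s["wrist_force"])
b=cv2.imread("pics/raw3.png")[:,:,::-1]
print("max diff vs before press, lid+keys",np.abs(cv2.blur(a,(3,3)).astype(int)-cv2.blur(b,(3,3)))[15:115,15:125].max())
```

```text
11.95 [ 0.35781081 -0.23976021  0.22026225] [0.2881654  0.34887742 0.41150639]
max diff vs before press, lid+keys 8
```

View pics/c6.png

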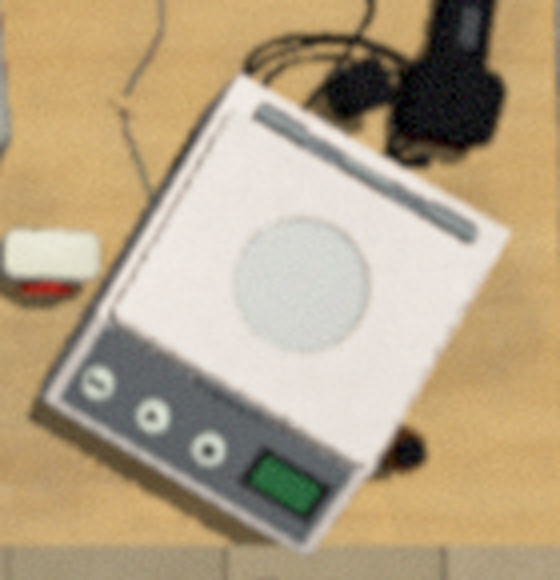

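The lid is shut, all three keys, at (97,383), (152,415) and (208,450), are up, the timer and bottle haven't moved, and the arm is clear. I'll hand in.

```bash
python3 -c "
from rig import job; print(job.hand_in())"
```

```text
the job is handed in; nothing more can be done
None
```

I pushed the lid fully shut from its outer side, then pressed the start key about 4 mm to its stop (about 12 N vertical at the wrist). It sprang back, the arm withdrew clear, and I handed the job in at about 12 s; no verdict came back.

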